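# Move the contact plate from the loading slide to the tester slide

## Task

Press the orange catch of the grey loading slide so that the plate with the red tray springs loose, draw it out, then slide it into the white tester slide until its catch clicks up behind it. Work gently: do not force the plate or press hard on the slides, and leave the other things on the bench alone. Let go when the plate is locked in.

Things in the scene. Friction and masses are not known exactly. Their poses are not given: they have to be found in the camera images.
- plate: Plate to move, loose, 140 to 240 g: aluminium, 80 (x) by 60 (y, underside; long edges lean inward to 51 at the top) by 8 mm thick, a red tray 2 mm thick with steel contacts on it, a black upright fin across its middle. Origin: centre of the underside; x: sliding direction, +x goes in first; z up. It starts locked home in the loading slide, axes along that slide's.
- plate_grip (a point): Middle of the plate's black fin (12 mm thick in x, 40 mm wide in y, top 53 mm above the plate's underside), 40 mm above the underside: take it here from above, a finger before and a finger behind the fin (closing along the plate's x).
- loader: Grey loading slide, blue entry guides, fixed to the bench, on the left or on the right. Base 260 (x -135 to 125) by 100 (y) by 24 mm high. On its top a channel along x: open landing, then dovetail rails (x -25 to 84), then at x 78 to 102 a steel ejector block 11 mm high. Plates go in along +x, come out along -x (robot's side). Origin: under the channel's middle line at bench height, z up.
- loader_home (a point): In the loading slide: where the underside's centre of a locked plate lies (x=30, y=0, z=24 mm in the slide's frame; z=24 is the level floor of channel and landing). A spring ejector pushes a plate here towards -x with 7 N, falling to 4 N when it is spent after 32 mm.
- loader_catch_pad (a point): Centre of the top of the loading slide's orange catch pad (20 by 20 mm), beside the rail at x=-16, y=66 mm in the slide's frame, 44 mm above the bench. Press straight down: travel 10 mm, the tooth lets go after 5.5 mm, at 4 to 8 N. The plate then springs about 32 mm towards the robot over the tooth and stays in the rails, unlocked; the pad can then be let go.
- loader_catch (a joint): Catch of the loading slide: 0 up, grows as it is pressed down, to 0.010 m. A plate over its tooth holds it part way down, at 0.002 to 0.0055.
- tester: White tester slide, green entry guides, fixed on the other side of the bench; same sizes, frame, rails, landing, ejector and orange catch as the loading slide, but empty, ejector 32 mm out. Its catch and ejector block are one set, clamped by hand up to 12 mm forward or back along x (not measured): a plate's home lies between x=18 and x=42 mm (y=0, z=24 mm) and must be felt.
- tester_mouth (a point): Middle of the mouth of the tester slide's rails, on the channel floor (x=-25, y=0, z=24 mm in its frame). Rails and guides are 9 mm high. The rails narrow over their first 15 mm, then leave a plate 1.5 mm play each side. The landing before the mouth (x -135 to -25) is level with the channel; its side guides open from 68 mm apart at the mouth to 87 mm at x=-85.
- tester_home (a point): Nominal home in the tester slide (x=30, y=0, z=24 mm in its frame); true home up to 12 mm before or behind. The plate rides over the tooth (5.5 mm high, sloped, a few N), meets the ejector in the last 32 mm (4 to 7 N), then the tooth clicks up behind it; 2.5 mm further is a hard stop, where over 20 N bends contacts. Let go before the click, it is pushed out again.
- spare: Bystander: a plate of the same shape with a blue tray and a yellow fin, lying on the bench.
- bin: Bystander: blue open bin, 110 by 85 by 50 mm high, origin under its centre.
- dish: Bystander: steel bowl, 90 mm across, 30 mm high.
- driver: Bystander: red screwdriver 130 mm long, lying on the bench.
- reel: Bystander: yellow ring, 90 mm across, 18 mm high.
- flask: Bystander: small white bottle with a blue cap, 44 mm across, 110 mm high.
- wrench: Bystander: steel wrench 140 mm long, lying on the bench.

How it is judged (in metres and radians):
On the way, in this order (a step that is already met when the one before it is completed fails the run):
1. the loading slide's catch is pressed and the plate has sprung back at least 5 mm (value of joint loader_catch above 0.001 m and x of plate in the frame of loader below 0.025 m), for 0.1 s.
2. the plate is drawn out in front of the loading slide's rails or clear of it (horizontal distance between plate and loader above 0.066 m), for 0.1 s.
At the end, for the whole second after the job is handed in: The plate lies at home in the tester slide's rails (in its frame x 15.5 to 45 mm, y within 4 mm, z 21 to 28 mm, straight within 0.08 rad) and stays there at rest, which only the catch behind it can do, and each bystander lies within 30 mm of its start (x of plate in the frame of tester between 0.0155 and 0.045 m and y of plate in the frame of tester between -0.004 and 0.004 m and z of plate in the frame of tester between 0.021 and 0.028 m and angle between the x axis of plate and the x axis of tester, either way round below 0.08 rad and linear speed of plate below 0.01 m/s and distance of each of spare, bin, dish, driver, reel, flask, wrench from where it was at the start of the episode below 0.03 m); the robot touches nothing.
It fails at once if the plate is forced against the tester slide (over 60 N, or over 40 N once it is deep in the rails) (contact force between plate and tester above 60 N or (contact force between plate and tester above 40 N and x of plate in the frame of tester above 0.01 m)).
It fails at once if the plate is forced against the loading slide (over 60 N) (contact force between plate and loader above 60 N).
It fails at once if the fingers press on the loading slide or its catch with over 60 N (contact force between the fingers and loader above 60 N).
It fails at once if the fingers press on the tester slide with over 60 N (contact force between the fingers and tester above 60 N).
It fails at once if a bystander is pushed over 30 mm away (distance of any of spare, bin, dish, driver, reel, flask, wrench from where it was at the start of the episode above 0.03 m).
It also fails if it takes over 72 s, if anything falls off the work surface, if the arm or the gripper's body presses on something with over 40 N, if the wrist force passes 120 N, or if a joint passes its speed limit or range.

## Robot

A 7-joint arm with a two-finger parallel gripper is mounted at the origin on the work surface. World frame = base frame: x ahead of the robot, y to its left, z up, the work surface at z = 0. Lengths are in mm, angles in rad, forces in N, time in s.
With the tool pointing down it reaches from about 400 to 925 mm from the base axis. Payload 4.1 kg.
Tool frame: the origin (TCP) lies between the finger pads; the fingertips stand 11 mm ahead of it and the grasp point (between the pads) lies 8 mm behind it; z points along the fingers, y is the line along which they close (so a half turn about z gives the same grasp; the last joint's range is limited). The gripper opens to 85 mm and grips with 20 to 120 N. Pads are 22 mm wide; open, the fingers measure 114 mm over their backs; the gripper's body (76 mm by 85 mm) begins 54 mm behind the grasp point. The pads swing forward as they close: fully open they stand 13 mm farther back than shut.
Start: joints at [-1.448, 0.398, 0.045, 1.537, -0.019, 1.207, -0.051], TCP at [142.967, 634.12, 205.747] pointing down, gripper open.
Joint ranges: [-2.82, 2.82], [-0.49, 2.23], [-1.37, 1.46], [0, 2.46], [-1.36, 4.5], [0.23, 2], [-2.94, 2.94]. Speed limits (rad/s): [2.57, 2.57, 3.14, 3.14, 3.14, 3.14, 3.14].

## Interface

Orientations are given as a unit quaternion [w, x, y, z].
In Python, from cell import r, imaging gives the robot as it stands.
- The arm moves only by the tool move_arm, never from a script. Its argument "steps" is text: rows parted by semicolons, each of 7 numbers parted by spaces: the finger opening in mm, from 0 to 85.4, then the shift along the tool's x, y, z in units of 40 mm (1.0 is 40 mm), then the turn, a rotation vector about the tool's x, y, z in units of 5 degrees (1.0 is 5 degrees). A call has 1 to 12 rows; each row shifts and turns the commanded pose from where the row before left it, along the tool's axes as they then stand; what a row does not reach is not made up. A row lasts 1/10 s, in which the tool goes at most 50 mm and 8.59 degrees, less where a joint would pass 70% of its speed; a pose out of reach is approached as far as the arm can. A call is refused whole if a number of a shift passes 1 or a number of a turn 1, either way. A call with a gripper value outside its range is refused whole. The fingers move at their own pace and stop on an object; "squeeze" is the grip in N (left out, the last holds). Time passes only in rows, so rows that do not move let the fingers close. It gives the time, the measured TCP pose, the force, the opening and the grip force at its end, in the units of the state.
- r.observe(): the state, without advancing time (a new reading comes with each control period).
- imaging.capture(name): name is "scene" or "side" or "wrist"; returns (picture, depth): 400x640x3 uint8, red, green, blue; 400x640 float32, mm along the optical axis (not along the pixel's ray), 0 where there is no reading.
- imaging.camera_params(name): a dict with "vfov" (degrees; the focal length in pixels is half the picture's height over the tangent of half this angle, whatever the lens; pixels are square), "cx", "cy" (the principal point, pixels), "distortion" ([k1, k2, p1, p2, k3] as OpenCV has them; the pictures are not rectified), "origin" and "rotation" of the camera in the world; the wrist camera has in their place "hand_eye" (4x4, takes a point from camera to tool coordinates, whose origin is the TCP and whose axes are the flange's). Camera axes: x right, y down, z forward; pixel columns grow to the right and rows downward; lengths in mm; the calibration is good to about 2 mm. A picture is of the moment at which its call begins: read the wrist's pose just before it. camera_params takes no time and is no camera call.
- r.hand_in(): hands the job in; it is judged then, once.
Trained networks look in the newest picture that a camera, given by its name, has taken for a name from the list of things; names that differ only in an ending like _2 or _b are one class to them, and where a whole thing is asked for, a point or a joint stands for the part that bears it (a point fixed in the world has none). Each returns a list of dicts, best first, with "score" (0 to 1); they miss things now and then, are a little off and sometimes report something else, mostly with a low value. They report only what shows in the picture. A call takes as long as a camera call.
- imaging.silhouettes(name, camera): "pixels" (400x640 bool, what is visible of it) and "pixel" ([row, column] in pixels, amid what is visible of it).
The state is a dict: "clock": time; "joint_positions": joint angles; "joint_vel": joint speeds; "joint_efforts": joint torques, N m; "position": TCP position; "eef_rot": TCP orientation; "contact_force": force on the tool from outside, world axes, zero at the start; "wrist_torque": the same for the moment, N m; "width": opening from 0.0 (shut) to 1.0 (fully open); "finger_force": force on a finger pad.
Only numpy, scipy, OpenCV 4.12 (cv2) and the standard library are available. Lean on these libraries where they do the work, as an engineer would, in place of code of your own. Each camera call takes 0.05 s, during which the arm holds its last target. There are 200 camera calls.

## Working session

There is one attempt and no reset: what is moved stays moved. The work goes in short steps, Python scripts to look and compute and a tool call to move; the robot and the scene stay as the last step left them, time stands still between calls to the robot, and variables do not carry over. Pictures are saved under pics/ and viewed, at most 10 in all, crops included, and the job is handed in when it is done.

Besides the shell and the picture viewer there is one more tool, called after ">>>" as name(argument=value, ...) on one line, values as JSON. move_arm: Moves the arm, as the interface text tells. Its arguments: {"type":"object","properties":{"steps":{"type":"string"},"squeeze":{"type":"number"}},"required":["steps"]}

```bash
mkdir -p pics; ls; cat > h.py <<'E'
import numpy as np, cv2
from cell import r, imaging
from scipy.spatial.transform import Rotation as R
def Rq(q): return R.from_quat([q[1],q[2],q[3],q[0]])
def cam(name, st=None):
    p=imaging.camera_params(name)
    f=200/np.tan(np.radians(p["vfov"])/2)
    K=np.array([[f,0,p["cx"]],[0,f,p["cy"]],[0,0,1]])
    if "hand_eye" in p:
        H=np.array(p["hand_eye"]); Rt=Rq(st["eef_rot"]).as_matrix()
        return K,np.array(p["distortion"]),Rt@H[:3,:3],Rt@H[:3,3]+np.array(st["position"])
    return K,np.array(p["distortion"]),np.array(p["rotation"]).reshape(3,3),np.array(p["origin"])
def cloud(depth,c):
    K,D,Rm,o=c
    v,u=np.mgrid[0:400,0:640]
    n=cv2.undistortPoints(np.stack([u.ravel(),v.ravel()],1).astype(np.float64)[:,None],K,D)[:,0]
    z=depth.ravel().astype(float)
    P=(np.c_[n,np.ones(len(n))]*z[:,None])@Rm.T+o
    P[z==0]=np.nan
    return P.reshape(400,640,3)
def save(name,img): cv2.imwrite("pics/"+name+".png",img[:,:,::-1])
E
python3 - <<'E'
from h import *
st=r.observe(); print(st)
for n in ["scene","side"]:
    im,d=imaging.capture(n); save(n+"0",im); P=cloud(d,cam(n)); np.save(n+"P.npy",P); np.save(n+"I.npy",im)
    for t in ["plate","loader","tester","loader_catch_pad","spare","bin"]:
        for s in imaging.silhouettes(t,n)[:2]:
            q=P[s["pixels"]]; q=q[~np.isnan(q[:,0])]
            print(n,t,round(s["score"],2),s["pixel"],len(q),np.round(np.median(q,0)) if len(q) else '', np.round(np.percentile(q,[2,98],axis=0)).tolist() if len(q) else '')
E
```

```text
pics
{'clock': 0.0, 'joint_positions': array([-1.4479905 ,  0.39920495,  0.04503255,  1.53789827, -0.01868915,
        1.20687224, -0.05067397]), 'joint_vel': array([-0.00011501, -0.00041506,  0.00114619,  0.00072126,  0.00037222,
        0.00017737,  0.00205603]), 'joint_efforts': array([-8.54540826e-05, -4.75137019e+01,  1.36475030e+00, -2.54219699e+01,
        1.16214468e-02,  9.36753902e-03, -4.31128584e-06]), 'position': array([142.8292365 , 633.41092412, 204.64698029]), 'eef_rot': array([-3.57115053e-05,  1.10604656e-01,  9.93863999e-01, -9.80137297e-04]), 'contact_force': array([ 0.29998535, -1.0592061 , -0.39739551]), 'wrist_torque': array([-0.01565179, -0.00307485,  0.03256609]), 'finger_force': 0.0, 'width': 1.0009324544533773}Traceback (most recent call last):
  File "<stdin>", line 4, in <module>
  File "h.py", line 12, in cam
    return K,np.array(p["distortion"]),np.array(p["rotation"]).reshape(3,3),np.array(p["origin"])
                                       ~~~~~~~~~~~~~~~~~~~~~~~~~~~~~~~^^^^^
ValueError: cannot reshape array of size 4 into shape (3,3)
```

```bash
sed -i 's/np.array(p\["rotation"\]).reshape(3,3)/Rq(p["rotation"]).as_matrix()/' h.py
python3 - <<'E'
from h import *
for n in ["scene","side"]:
    im,d=imaging.capture(n); save(n+"0",im); P=cloud(d,cam(n)); np.save(n+"P.npy",P); np.save(n+"I.npy",im)
    print(cam(n)[3])
    for t in ["plate","loader","tester","loader_catch_pad","spare","bin","flask"]:
        for s in imaging.silhouettes(t,n)[:2]:
            q=P[s["pixels"]]; q=q[~np.isnan(q[:,0])]
            print(n,t,round(s["score"],2),s["pixel"],len(q),np.round(np.median(q,0)) if len(q) else '', np.round(np.percentile(q,[2,98],axis=0)).tolist() if len(q) else '')
E
```

```text
[1435.59641245 -400.02545562 1344.07932568]
scene plate 0.81 [259.7, 235.8] 413 [ 620. -275.   35.] [[577.0, -298.0, 26.0], [654.0, -248.0, 78.0]]
scene loader 0.72 [244.9, 236.6] 2322 [ 580. -266.   24.] [[455.0, -321.0, 5.0], [708.0, -199.0, 38.0]]
scene tester 0.65 [196.0, 373.0] 2207 [571. 213.  23.] [[436.0, 149.0, 5.0], [687.0, 284.0, 37.0]]
scene tester 0.56 [242.6, 254.8] 49 [ 578. -205.   41.] [[566.0, -214.0, 29.0], [583.0, -196.0, 48.0]]
scene loader_catch_pad 0.65 [238.0, 252.4] 62 [ 575. -206.   40.] [[559.0, -274.0, 23.0], [583.0, -195.0, 48.0]]
scene loader_catch_pad 0.39 [192.2, 373.4] 2226 [571. 213.  23.] [[437.0, 147.0, 6.0], [686.0, 285.0, 37.0]]
scene spare 0.56 [266.7, 335.0] 481 [755. -10.   9.] [[708.0, -38.0, -2.0], [790.0, 27.0, 54.0]]
scene spare 0.26 [195.8, 375.4] 2283 [574. 214.  23.] [[436.0, 147.0, 2.0], [688.0, 287.0, 37.0]]
scene bin 0.84 [184.1, 443.5] 1095 [609. 459.  18.] [[550.0, 396.0, -4.0], [675.0, 502.0, 50.0]]
scene flask 0.79 [283.8, 169.7] 383 [ 639. -468.   66.] [[619.0, -488.0, 4.0], [649.0, -449.0, 110.0]]
[  461.13712337 -1136.28312637
[... 313 characters left out ...]
.0, 35.0]]
side tester 0.93 [171.4, 300.2] 2078 [556. 195.  23.] [[431.0, 141.0, 1.0], [678.0, 284.0, 35.0]]
side tester 0.41 [255.5, 322.7] 101 [ 568. -213.   35.] [[560.0, -280.0, 22.0], [579.0, -198.0, 44.0]]
side spare 0.84 [215.6, 379.5] 463 [745. -18.   9.] [[708.0, -42.0, -2.0], [787.0, 25.0, 52.0]]
side spare 0.63 [135.9, 317.4] 847 [613. 426.  28.] [[551.0, 395.0, -1.0], [673.0, 506.0, 50.0]]
side bin 0.96 [137.3, 316.4] 797 [610. 425.  28.] [[551.0, 395.0, 1.0], [673.0, 506.0, 50.0]]
side bin 0.55 [254.0, 324.2] 107 [ 568. -212.   36.] [[560.0, -277.0, 23.0], [579.0, -198.0, 44.0]]
side flask 0.73 [332.4, 365.6] 913 [ 622. -483.   63.] [[604.0, -492.0, 6.0], [643.0, -463.0, 110.0]]
```

View pics/scene0.png

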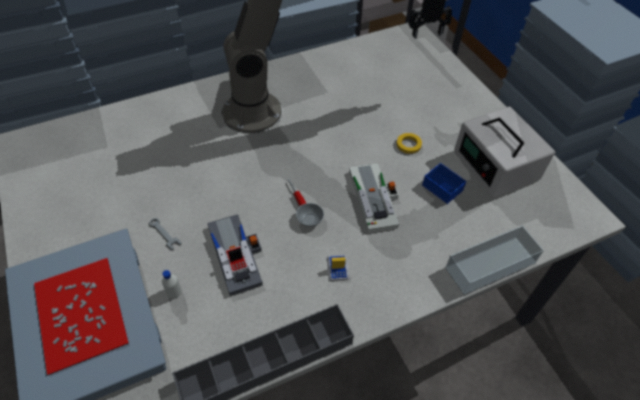

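View pics/side0.png

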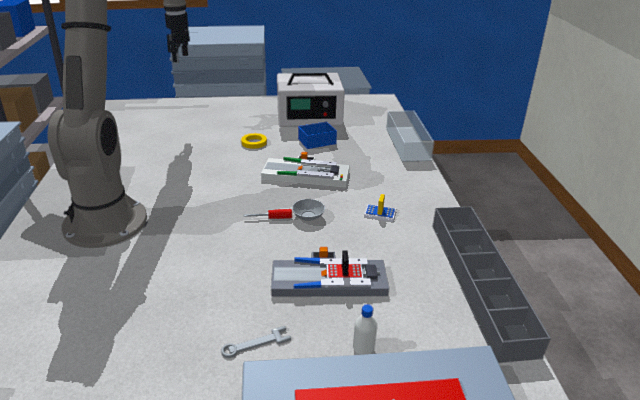

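```bash
python3 - <<'E'
from h import *
print(np.round(imaging.camera_params("wrist")["hand_eye"],3), imaging.camera_params("wrist")["vfov"])
for t,y0,y1,zc in [("loader",-345,-180,0),("tester",130,300,0)]:
  for n in ["scene","side"]:
    P=np.load(n+"P.npy").reshape(-1,3)
    m=(P[:,0]>400)&(P[:,0]<740)&(P[:,1]>y0)&(P[:,1]<y1)&(P[:,2]>15)&(P[:,2]<30)
    q=P[m][:,:2].astype(np.float32)
    (c,s,a)=cv2.minAreaRect(q); 
    print(t,n,m.sum(),np.round(c),np.round(s),round(a,2), "z med",np.median(P[m][:,2]))
  # orange
  for n in ["scene","side"]:
    P=np.load(n+"P.npy").reshape(-1,3); I=np.load(n+"I.npy"); h=cv2.cvtColor(I,cv2.COLOR_RGB2HSV).reshape(-1,3)
    m=(h[:,0]>5)&(h[:,0]<16)&(h[:,1]>150)&(h[:,2]>80)&(P[:,0]>400)&(P[:,0]<740)&(P[:,1]>y0)&(P[:,1]<y1)&(P[:,2]>38)&(P[:,2]<52)
    print(" pad",n,m.sum(),np.round(P[m].mean(0),1))
E
```

```text
[[-0.0000e+00 -9.6100e-01 -2.7500e-01  7.1022e+01]
 [ 1.0000e+00 -0.0000e+00  0.0000e+00 -8.0600e-01]
 [-1.0000e-03 -2.7500e-01  9.6100e-01 -1.6810e+02]
 [ 0.0000e+00  0.0000e+00  0.0000e+00  1.0000e+00]] 62.75559357543807
loader scene 1841 [ 579. -255.] [132. 266.] 86.47 z med 23.02044424860196
loader side 2627 [ 578. -257.] [134. 261.] 86.58 z med 22.837333662163132
 pad scene 29 [ 574.  -204.5   43.9]
 pad side 40 [ 569.7 -206.9   41.7]
tester scene 1727 [560. 231.] [134. 267.] 76.37 z med 22.5365354444657
tester side 1328 [560. 228.] [138. 260.] 76.82 z med 23.228064465909824
 pad scene 14 [559.6 280.5  42.5]
 pad side 22 [555.7 278.   42.4]
```

```bash
cat >> h.py <<'E'
LD=dict(o=np.array([583.9,-272.3]),yaw=-3.5); TS=dict(o=np.array([560,212]),yaw=-13.4)
def w(S,x,y):
    a=np.radians(S["yaw"]); return S["o"]+np.array([x*np.cos(a)-y*np.sin(a),x*np.sin(a)+y*np.cos(a)])
def plan(pos,yaw,n,start=None):
    """constant body twist; yaw = world angle (deg) of tool y, tool z straight down"""
    st=r.observe() if start is None else start
    p0=np.array(st["position"]); R0=Rq(st["eef_rot"]).as_matrix()
    a=np.radians(yaw); y=np.array([np.cos(a),np.sin(a),0]); z=np.array([0,0,-1.]); Rt=np.c_[np.cross(y,z),y,z]
    rv=R.from_matrix(R0.T@Rt).as_rotvec()/n; Rk=R.from_rotvec(rv).as_matrix()
    A=np.zeros((3,3)); M=np.eye(3)
    for k in range(n): A+=M; M=M@Rk
    s=np.linalg.solve(A,R0.T@(np.array(pos)-p0))
    p=p0.copy(); M=R0; rr=[]
    for k in range(n): p=p+M@s; M=M@Rk; rr.append(np.hypot(*p[:2]))
    print(n,"rows shift",np.round(s/40,3),"turn",np.round(np.degrees(rv)/5,3),"r",round(min(rr)),round(max(rr)))
def show():
    st=r.observe(); M=Rq(st["eef_rot"]).as_matrix()
    print("t",round(st["clock"],2),"p",np.round(st["position"],1),"yaw",round(np.degrees(np.arctan2(M[1,1],M[0,1])),2),"tilt",np.round(M[:2,2],3),"F",np.round(st["contact_force"],1),"w",round(st["width"]*85.4,1),"ff",round(st["finger_force"],1)); return st
E
python3 -c "
from h import *
show(); print(w(TS,-40,0)); plan([*w(TS,-40,-15),230],-13.4,20)"
```

```text
t 0.85 p [143.  634.1 205.8] yaw 77.3 tilt [0. 0.] F [-0.   0.4 -0.4] w 85.5 ff 0.0
[521.08896487 221.26991614]
20 rows shift [-0.784  0.097 -0.03 ] turn [ 0.    -0.     0.907] r 557 663
```

>>> move_arm(steps="0 -0.78 0.1 -0.03 0 0 0.91;0 -0.78 0.1 -0.03 0 0 0.91;0 -0.78 0.1 -0.03 0 0 0.91;0 -0.78 0.1 -0.03 0 0 0.91;0 -0.78 0.1 -0.03 0 0 0.91;0 -0.78 0.1 -0.03 0 0 0.91;0 -0.78 0.1 -0.03 0 0 0.91;0 -0.78 0.1 -0.03 0 0 0.91;0 -0.78 0.1 -0.03 0 0 0.91;0 -0.78 0.1 -0.03 0 0 0.91", squeeze=30)

```text
clock: 1.85
position: [420.5, 498.4, 217.9]
eef_rot: [0.0, 0.489, 0.872, 0.0]
contact_force: [1.2, -0.2, -0.6]
width: -0.001
finger_force: 0.0
```

>>> move_arm(steps="0 -0.78 0.1 -0.03 0 0 0.91;0 -0.78 0.1 -0.03 0 0 0.91;0 -0.78 0.1 -0.03 0 0 0.91;0 -0.78 0.1 -0.03 0 0 0.91;0 -0.78 0.1 -0.03 0 0 0.91;0 -0.78 0.1 -0.03 0 0 0.91;0 -0.78 0.1 -0.03 0 0 0.91;0 -0.78 0.1 -0.03 0 0 0.91;0 -0.78 0.1 -0.03 0 0 0.91;0 -0.78 0.1 -0.03 0 0 0.91;0 0 0 0 0 0 0;0 0 0 0 0 0 0")

```text
clock: 3.05
position: [516.4, 208.7, 230.0]
eef_rot: [-0.001, 0.787, 0.616, 0.0]
contact_force: [-0.2, -0.3, -0.7]
width: 0.002
finger_force: 0.0
```

```bash
cat >> h.py <<'E'
def wrist(tag):
    st=show(); im,d=imaging.capture("wrist"); save(tag,im); P=cloud(d,cam("wrist",st)); np.save(tag+"P.npy",P); np.save(tag+"I.npy",im); return st,im,P
def rect(im,P,y0,y1):
    P=P.reshape(-1,3); h=cv2.cvtColor(im,cv2.COLOR_RGB2HSV).reshape(-1,3)
    b=(P[:,0]>400)&(P[:,0]<740)&(P[:,1]>y0)&(P[:,1]<y1)
    m=b&(P[:,2]>15)&(P[:,2]<30); c,s,a=cv2.minAreaRect(P[m][:,:2].astype(np.float32))
    print("rect",m.sum(),np.round(c,1),np.round(s,1),round(a,2),"z",np.nanmedian(P[m][:,2]))
    m=b&(h[:,0]>5)&(h[:,0]<16)&(h[:,1]>150)&(h[:,2]>80)&(P[:,2]>36)&(P[:,2]<52)
    q=P[m][:,:2].astype(np.float32); print("pad",m.sum(),np.round(np.median(P[m],0),1),cv2.minAreaRect(q) if len(q) else '')
E
python3 -c "
from h import *
st,im,P=wrist('tw0'); rect(im,P,130,300)"
```

```text
t 3.05 p [516.4 208.7 230. ] yaw -13.89 tilt [-0.     0.001] F [-0.2 -0.3 -0.7] w 0.2 ff 0.0
rect 15626 [558.1 232.9] [132.2 259.8] 76.38 z 23.982089455604125
pad 352 [552.3 285.4  43.7] ((552.4009399414062, 285.6941833496094), (19.12749671936035, 18.79620361328125), 76.73152160644531)
```

View pics/tw0.png

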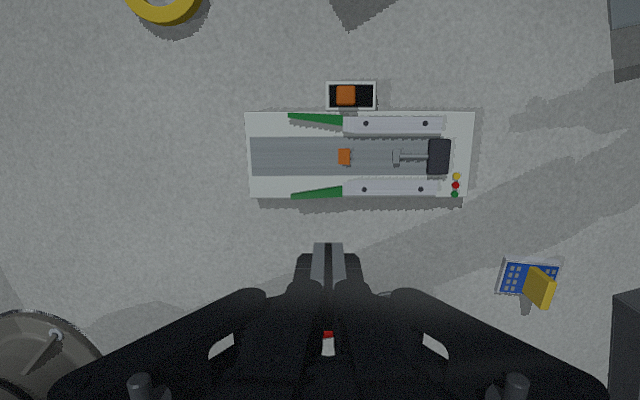

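```bash
python3 - <<'E'
from h import *
plan([*w(LD,-30,-10),210],-3.5,13)
# tester refinement: profile of heights in local frame
P=np.load('tw0P.npy').reshape(-1,3)
T=dict(o=np.array([559.2,216.2]),yaw=-13.62); a=np.radians(T["yaw"]); d=P[:,:2]-T["o"]
x=d[:,0]*np.cos(a)+d[:,1]*np.sin(a); y=-d[:,0]*np.sin(a)+d[:,1]*np.cos(a); z=P[:,2]
m=(abs(y)<12)&(x>50)&(x<140)
for k in range(56,136,4):
    s=m&(x>k)&(x<k+4); print(k,round(np.median(z[s]),1),end=' | ')
print()
for k in range(-54,56,3):
    s=(x>10)&(x<60)&(y>k)&(y<k+3); print(k,round(np.median(z[s]),1),end=' | ')
m=(z>18)&(z<28)&(abs(y)<45); print("\nx ends",np.percentile(x[m],[.2,99.8]))
m=(z>18)&(z<28)&(x>-120)&(x<-95); print("y ends landing",np.percentile(y[m],[.5,99.5]))
E
```

```text
13 rows shift [-0.922  0.219  0.037] turn [-0.    -0.001 -0.158] r 521 620
56 24.7 | 60 24.5 | 64 24.4 | 68 24.8 | 72 34.1 | 76 35.0 | 80 35.0 | 84 34.9 | 88 35.0 | 92 34.7 | 96 24.2 | 100 24.0 | 104 23.7 | 108 23.9 | 112 23.7 | 116 23.7 | 120 23.8 | 124 22.8 | 128 nan | 132 -0.4 | 
-54 nan | -51 23.4 | -48 23.5 | -45 32.6 | -42 32.7 | -39 32.7 | -36 32.7 | -33 32.8 | -30 32.1 | -27 23.8 | -24 23.8 | -21 23.9 | -18 24.0 | -15 24.0 | -12 24.0 | -9 339.8 | -6 343.1 | -3 29.2 | 0 24.6 | 3 24.3 | 6 24.5 | 9 24.2 | 12 24.0 | 15 24.2 | 18 24.4 | 21 23.8 | 24 32.6 | 27 33.0 | 30 32.8 | 33 33.0 | 36 32.9 | 39 32.9 | 42 24.5 | 45 23.9 | 48 22.9 | 51 -0.0 | 54 0.0 | 
x ends [-134.10374836  124.0038101 ]
y ends landing [-48.87116451  48.75552908]
  return _methods._mean(a, axis=axis, dtype=dtype,
  ret = ret.dtype.type(ret / rcount)
```

>>> move_arm(steps="0 -0.92 0.22 0.04 0 0 -0.16;0 -0.92 0.22 0.04 0 0 -0.16;0 -0.92 0.22 0.04 0 0 -0.16;0 -0.92 0.22 0.04 0 0 -0.16;0 -0.92 0.22 0.04 0 0 -0.16;0 -0.92 0.22 0.04 0 0 -0.16;0 -0.92 0.22 0.04 0 0 -0.16;0 -0.92 0.22 0.04 0 0 -0.16;0 -0.92 0.22 0.04 0 0 -0.16;0 -0.92 0.22 0.04 0 0 -0.16;0 -0.92 0.22 0.04 0 0 -0.16;0 -0.92 0.22 0.04 0 0 -0.16")

```text
clock: 4.3
position: [550.4, -242.1, 210.0]
eef_rot: [-0.0, 0.731, 0.683, 0.0]
contact_force: [0.9, -0.4, -0.5]
width: -0.0
finger_force: 0.0
```

>>> move_arm(steps="0 -0.92 0.22 0.04 0 0 -0.16;0 0 0 0 0 0 0;0 0 0 0 0 0 0")

```text
clock: 4.6
position: [555.8, -279.3, 208.2]
eef_rot: [-0.001, 0.727, 0.686, -0.0]
contact_force: [-0.2, 0.4, -1.1]
width: 0.001
finger_force: 0.0
```

```bash
cat >> h.py <<'E'
def local(P,S):
    a=np.radians(S["yaw"]); d=P[...,:2]-S["o"]
    return d[...,0]*np.cos(a)+d[...,1]*np.sin(a), -d[...,0]*np.sin(a)+d[...,1]*np.cos(a), P[...,2]
def lines(P,S):
    """fit rail/base edges as lines y=c+k x in slide frame"""
    x,y,z=local(P,S); out={}
    for nm,x0,x1,za,zb in [("base",-130,120,18,28),("rail",-5,75,30,36)]:
        ys=[];
        for k in np.arange(x0,x1,5):
            m=(x>k)&(x<k+5)&(z>za)&(z<zb)&(abs(y)<56)
            if nm=="base": m&=~((k>-50)&(k<30)&(y>0)) 
            if m.sum()>10: ys.append((k+2.5,np.percentile(y[m],1),np.percentile(y[m],99)))
        ys=np.array(ys)
        for j,sd in [(1,"lo"),(2,"hi")]:
            yy=ys[:,j]; med=np.median(yy); g=abs(yy-med)<4; k,c=np.polyfit(ys[g,0],yy[g],1); print(nm,sd,g.sum(),"c",round(c,2),"slope deg",round(np.degrees(k),2))
    for k in np.arange(0,60,20):
        m=(x>k)&(x<k+20)&(z>30)&(z<36); 
        print("inner",k,np.round(np.percentile(y[m&(y<0)],98),1) if (m&(y<0)).any() else '',np.round(np.percentile(y[m&(y>0)],2),1) if (m&(y>0)).any() else '')
E
python3 - <<'E'
from h import *
T=dict(o=np.array([559.2,216.2]),yaw=-13.62)
lines(np.load('tw0P.npy').reshape(-1,3),T)
st,im,P=wrist('lw0'); rect(im,P,-345,-180)
s=imaging.silhouettes("plate","wrist")
for q in s[:2]: 
  m=q["pixels"]; X=P[m]; X=X[X[:,2]>65]; print(q["score"],q["pixel"],len(X),np.nanmedian(X,0), cv2.minAreaRect(X[:,:2].astype(np.float32)) if len(X)>5 else '')
E
```

```text
base lo 41 c -48.63 slope deg 0.05
base hi 35 c 48.61 slope deg 0.19
rail lo 16 c -43.34 slope deg -0.23
rail hi 16 c 42.88 slope deg 0.08
inner 0 -26.8 25.8
inner 20 -2.1 1.1
inner 40 -1.0 0.1
t 4.6 p [ 555.8 -279.3  208.2] yaw -3.33 tilt [-0.001  0.001] F [-0.2  0.4 -1.1] w 0.1 ff 0.0
rect 13868 [ 575.3 -253.3] [132.  260.4] 86.3 z 23.955492914642633
pad 392 [ 567.1 -202.7   43.7] ((567.2994995117188, -202.82586669921875), (18.01186180114746, 18.761520385742188), 86.66220092773438)
0.61 [162.6, 375.9] 611 [ 607.30592867 -269.77500354   76.40509939] ((608.3369140625, -270.7793884277344), (39.253196716308594, 12.285550117492676), 86.68601989746094)
0.24 [151.8, 329.6] 13 [ 608.75428299 -289.86747401   76.5346245 ] ((607.0730590820312, -289.66259765625), (10.983190536499023, 2.082386016845703), 5.520373821258545)
```

View pics/lw0.png

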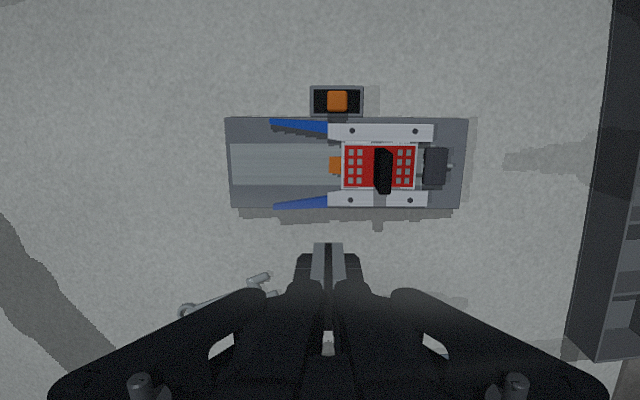

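>>> move_arm(steps="0 0.48 0.04 0.9 0 0 0;0 0.48 0.04 0.9 0 0 0;0 0.48 0.05 0.9 0 0 -0.07;0 0.48 0.05 0.9 0 0 0;0 0 0 0.05 0 0 0;0 0 0 0 0 0 0;0 0 0 0.08 0 0 0;0 0 0 0.08 0 0 0;0 0 0 0 0 0 0")

```text
clock: 5.6
position: [567.3, -204.5, 57.5]
eef_rot: [0.001, 0.726, 0.688, 0.0]
contact_force: [-0.7, -0.3, -1.0]
width: 0.002
finger_force: 0.0
```

>>> move_arm(steps="0 0 0 0.05 0 0 0;0 0 0 0.05 0 0 0;0 0 0 0 0 0 0")

```text
clock: 5.9
position: [566.8, -203.4, 52.3]
eef_rot: [-0.0, 0.725, 0.689, -0.0]
contact_force: [-1.0, -0.2, 0.5]
width: 0.003
finger_force: 0.0
```

>>> move_arm(steps="0 0 0 0.06 0 0 0;0 0 0 0.06 0 0 0;0 0 0 0 0 0 0")

```text
clock: 6.2
position: [566.7, -203.2, 47.2]
eef_rot: [-0.0, 0.725, 0.689, -0.0]
contact_force: [-0.5, 0.6, -0.3]
width: -0.0
finger_force: 0.0
```

>>> move_arm(steps="0 0 0 0.05 0 0 0;0 0 0 0 0 0 0;0 0 0 0 0 0 0")

```text
clock: 6.5
position: [567.0, -203.4, 45.7]
eef_rot: [-0.0, 0.725, 0.689, 0.0]
contact_force: [-0.2, -0.1, -0.5]
width: 0.001
finger_force: 0.0
```

```bash
python3 - <<'E'
from h import *
show(); im,d=imaging.capture("side"); save("side1",im[220:320,240:440].repeat(3,0).repeat(3,1))
P=cloud(d,cam("side"))
L=dict(o=np.array([579.3,-269.6]),yaw=-3.7); x,y,z=local(P,L)
m=(z>55)&(z<78)&(abs(y)<25)&(abs(x)<60); print(m.sum(),np.median(x[m]),np.median(y[m]))
E
```

```text
t 6.5 p [ 567.  -203.4   45.7] yaw -2.95 tilt [0. 0.] F [-0.2 -0.1 -0.5] w 0.1 ff 0.0
110 31.29136778260123 -12.34115595461258
```

View pics/side1.png

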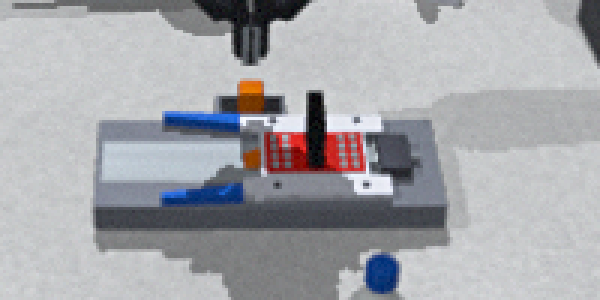

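```bash
python3 - <<'E'
from h import *
st=show(); im,d=imaging.capture("side"); K,D,Rm,o=cam("side"); P=cloud(d,(K,D,Rm,o))
for q in [[567,-203.4,34.7],[567.3,-203,44],[567,-203.4,58]]:
    print(cv2.projectPoints((Rm.T@(np.array(q)-o)).reshape(1,1,3),np.zeros(3),np.zeros(3),K,D)[0].ravel())
for v in range(225,262,2): print(v,np.round(P[v,323],0), im[v,323])
M=Rq(st["eef_rot"]).as_matrix()
im,d=imaging.capture("wrist"); P=cloud(d,cam("wrist",st)); save("w2",im)
q=P.reshape(-1,3); m=(np.hypot(q[:,0]-567,q[:,1]+203)<40); print(np.histogram(q[m][:,2],bins=range(-5,140,5)))
for s in imaging.silhouettes("loader_catch_pad","wrist")[:2]: print(s["score"],s["pixel"],np.nanmedian(P[s["pixels"]],0))
E
```

```text
t 6.55 p [ 567.  -203.4   45.7] yaw -2.96 tilt [0. 0.] F [ 0.2 -0.2  0.6] w -0.2 ff 0.0
[321.74630269 251.20528744]
[321.9470519  247.99124024]
[321.97275674 243.37874429]
225 [ 569. -199.  107.] [42 42 47]
227 [ 568. -207.  108.] [44 48 52]
229 [ 567. -213.  106.] [46 43 45]
231 [ 567. -215.  102.] [37 42 43]
233 [ 568. -213.   95.] [41 41 48]
235 [ 568. -214.   90.] [38 39 44]
237 [ 567. -218.   88.] [33 33 37]
239 [ 568. -213.   78.] [26 26 30]
241 [ 568. -215.   74.] [87 87 87]
243 [ 578. -128.    1.] [201 202 204]
245 [ 578. -133.   -2.] [202 207 210]
247 [ 570. -196.   42.] [221 111  32]
249 [ 570. -205.   42.] [224 118   0]
251 [ 569. -211.   41.] [152  78   0]
253 [ 569. -211.   35.] [114  54   0]
255 [ 569. -211.   29.] [115  52   0]
257 [ 569. -215.   27.] [114  69  56]
259 [ 567. -230.   33.] [242 246 254]
261 [ 567. -236.   32.] [125 129 137]
(array([2527, 1510,  219,  234,  253, 3540,  498,  689,   89,  892,    6,
          0,    0,    0,    0,   27,  171,  281,  323,  366,  403,  297,
        684,  458, 1507, 2177, 4339, 2050]), array([ -5,   0,   5,  10,  15,  20,  25,  30,  35,  40,  45,  50,  55,
        60,  65,  70,  75,  80,  85,  90,  95, 100, 105, 110, 115, 120,
       125, 130, 135]))
0.8 [226.1, 331.1] [ 567.9325688  -197.09625639   43.03494825]
```

View pics/w2.png

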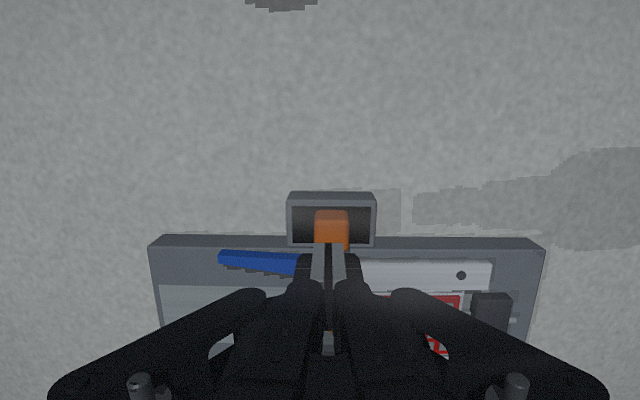

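```bash
python3 - <<'E'
from h import *
st=show(); im,d=imaging.capture("wrist"); H=np.array(imaging.camera_params("wrist")["hand_eye"])
K,D,_,_=cam("wrist",st); P=cloud(d,(K,D,H[:3,:3],H[:3,3]))
for v in range(236,270,3): print(v,np.round(P[v,[318,328,337]],0).tolist(), im[v,318])
print(np.round(P[10:60:10,100],1).tolist())
E
```

```text
t 6.7 p [ 567.  -203.4   45.8] yaw -2.95 tilt [0. 0.] F [-0.  -0.8 -0.2] w -0.2 ff 0.0
236 [[1.0, -7.0, 2.0], [1.0, -1.0, 3.0], [1.0, 4.0, 1.0]] [143  87  47]
239 [[-1.0, -7.0, 2.0], [-1.0, -1.0, 3.0], [-1.0, 4.0, 2.0]] [140  80  42]
242 [[11.0, -6.0, -30.0], [10.0, -1.0, -28.0], [10.0, 3.0, -28.0]] [121  80  50]
245 [[10.0, -6.0, -33.0], [10.0, -1.0, -32.0], [11.0, 3.0, -34.0]] [ 98 103 107]
248 [[11.0, -6.0, -37.0], [11.0, -1.0, -36.0], [11.0, 3.0, -36.0]] [ 91  99 106]
251 [[10.0, -6.0, -38.0], [10.0, -1.0, -38.0], [11.0, 3.0, -40.0]] [89 93 98]
254 [[10.0, -5.0, -42.0], [11.0, -1.0, -42.0], [10.0, 3.0, -41.0]] [ 91  96 104]
257 [[10.0, -5.0, -45.0], [10.0, -1.0, -44.0], [11.0, 2.0, -45.0]] [ 94 100 103]
260 [[10.0, -5.0, -47.0], [10.0, -1.0, -48.0], [10.0, 2.0, -47.0]] [ 94 100 104]
263 [[11.0, -5.0, -51.0], [11.0, -1.0, -51.0], [11.0, 2.0, -51.0]] [90 96 99]
266 [[10.0, -5.0, -52.0], [10.0, -1.0, -53.0], [10.0, 2.0, -52.0]] [ 94 100 103]
269 [[11.0, -5.0, -56.0], [10.0, -1.0, -55.0], [10.0, 2.0, -55.0]] [ 90  98 103]
[[129.8, -140.2, 45.8], [124.0, -140.7, 45.4], [118.1, -141.1, 44.7], [112.6, -142.7, 45.9], [106.5, -142.8, 44.8]]
```

Both cameras put the closed fingertips about 27 mm behind the reported TCP, which contradicts the stated 11 mm ahead. They sit at z≈72, with the pad at pixel (331, 226) and still untouched. I'll lower in small steps and go by force.

>>> move_arm(steps="0 0 0 0.15 0 0 0;0 0 0 0.15 0 0 0;0 0 0 0.15 0 0 0;0 0 0 0.15 0 0 0;0 0 0 0.05 0 0 0;0 0 0 0 0 0 0")

```text
clock: 7.35
position: [566.7, -203.3, 19.2]
eef_rot: [-0.0, 0.725, 0.689, -0.0]
contact_force: [0.6, 0.3, 0.3]
width: 0.002
finger_force: 0.0
```

>>> move_arm(steps="0 0 0 0.05 0 0 0;0 0 0 0.05 0 0 0;0 0 0 0 0 0 0")

```text
clock: 7.65
position: [567.3, -203.5, 16.1]
eef_rot: [0.0, 0.725, 0.689, 0.0]
contact_force: [-0.9, 0.6, 2.9]
width: -0.003
finger_force: 1.5
```

>>> move_arm(steps="0 0 0 0.05 0 0 0;0 0 0 0.05 0 0 0;0 0 0 0 0 0 0")

```text
clock: 7.95
position: [567.3, -203.6, 11.5]
eef_rot: [0.0, 0.725, 0.689, 0.0]
contact_force: [0.6, 0.2, 3.1]
width: -0.0
finger_force: 1.2
```

>>> move_arm(steps="0 0 0 0.05 0 0 0;0 0 0 0.03 0 0 0;0 0 0 0 0 0 0;0 0 0 0 0 0 0")

```text
clock: 8.35
position: [567.3, -203.5, 8.6]
eef_rot: [0.0, 0.725, 0.689, 0.0]
contact_force: [-0.6, -0.9, 2.8]
width: 0.002
finger_force: 1.6
```

```bash
cat > fin.py <<'E'
from h import *
L=dict(o=np.array([579.3,-269.6]),yaw=-3.7)
def fin(S):
    show(); im,d=imaging.capture("side"); P=cloud(d,cam("side")); x,y,z=local(P,S)
    m=(z>55)&(z<77)&(y>-35)&(y<15)&(x>-130)&(x<60)&(im.max(2)<70); print("fin",m.sum(),np.round(np.median(x[m]),1),np.round(np.median(y[m]),1))
if __name__=="__main__": fin(L)
E
python3 fin.py
```

```text
t 8.35 p [ 567.3 -203.5    8.6] yaw -2.96 tilt [ 0.001 -0.   ] F [-0.6 -0.9  2.8] w 0.2 ff 1.6
fin 81 -1.1 -17.8
```

>>> move_arm(steps="0 0 0 -0.8 0 0 0;0 0 0 -0.8 0 0 0;85 -0.4 0.08 0 0 0 0.14;85 -0.4 0.08 0 0 0 0;85 -0.4 0.08 0 0 0 0;85 -0.42 0.09 0 0 0 0;85 0 0 0 0 0 0;85 0 0 0 0 0 0")

```text
clock: 9.2
position: [575.2, -268.5, 71.3]
eef_rot: [-0.001, 0.73, 0.684, -0.0]
contact_force: [0.7, -0.1, 0.5]
width: 0.987
finger_force: 0.0
```

```bash
python3 - <<'E'
from fin import *
fin(L); st,im,P=wrist('g0')
for s in imaging.silhouettes("plate","wrist")[:2]: 
  X=P[s["pixels"]]; X=X[(X[:,2]>68)&(X[:,2]<82)]; print(s["score"],s["pixel"],len(X), cv2.minAreaRect(X[:,:2].astype(np.float32)) if len(X)>5 else '')
E
```

```text
t 9.2 p [ 575.2 -268.5   71.3] yaw -3.72 tilt [-0.002  0.001] F [ 0.7 -0.1  0.5] w 84.3 ff 0.0
fin 66 0.7 -18.2
t 9.25 p [ 575.6 -267.7   71.5] yaw -3.65 tilt [-0.002  0.002] F [ 0.2 -0.2  0.8] w 85.1 ff 0.0
0.83 [217.9, 327.8] 1652 ((578.6981201171875, -269.273193359375), (40.13136291503906, 12.093637466430664), 86.3025131225586)
```

View pics/g0.png

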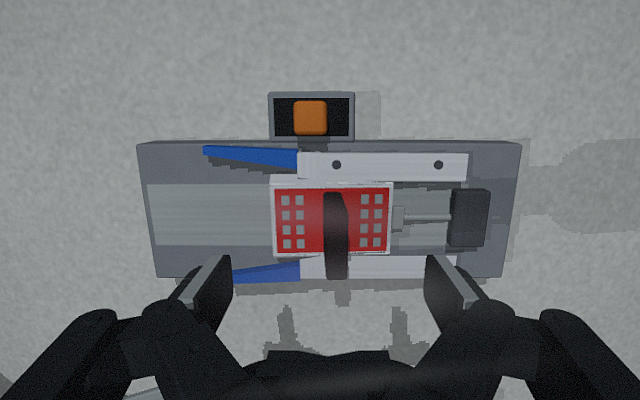

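>>> move_arm(steps="85 -0.04 0.08 0.5 0 0 0;85 0 0 0.4 0 0 0;85 0 0 0.3 0 0 0;85 0 0 0.15 0 0 0;85 0 0 0 0 0 0;50 0 0 0 0 0 0;25 0 0 0 0 0 0;8 0 0 0 0 0 0;8 0 0 0 0 0 0;8 0 0 0 0 0 0;8 0 0 0 0 0 0", squeeze=40)

```text
clock: 10.45
position: [578.9, -270.6, 18.5]
eef_rot: [-0.0, 0.729, 0.684, -0.0]
contact_force: [-1.1, -0.2, 0.2]
width: 0.139
finger_force: 44.4
```

>>> move_arm(steps="8 0 -0.1 0 0 0 0;8 0 -0.15 0 0 0 0;8 0 -0.2 0 0 0 0;8 0 -0.2 0 0 0 0;8 0 0 0 0 0 0")

```text
clock: 10.95
position: [551.0, -269.0, 18.3]
eef_rot: [-0.001, 0.73, 0.684, -0.0]
contact_force: [-1.1, 0.2, -0.0]
width: 0.138
finger_force: 44.3
```

>>> move_arm(steps="8 0 -0.25 0 0 0 0;8 0 -0.25 0 0 0 0;8 0 -0.25 0 0 0 0;8 0 -0.25 0 0 0 0;8 0 -0.25 0 0 0 0;8 0 0 0 0 0 0;8 0 0 0 0 0 0")

```text
clock: 11.65
position: [503.3, -265.7, 18.4]
eef_rot: [-0.0, 0.729, 0.684, 0.0]
contact_force: [1.4, -0.1, -1.4]
width: 0.132
finger_force: 43.9
```

```bash
python3 fin.py
```

```text
t 11.65 p [ 503.3 -265.7   18.4] yaw -3.67 tilt [0. 0.] F [ 1.4 -0.1 -1.4] w 11.3 ff 43.9
fin 114 -73.9 -12.8
```

```bash
python3 - <<'E'
from h import *
T=dict(o=np.array([559.2,216.2]),yaw=-13.62)
st=r.observe(); st=dict(st); st["position"]=st["position"]+np.array([0,0,60]); print(w(T,-82,-1))
plan([*w(T,-82,-1),75],-13.62,16,st)
E
```

```text
[479.270452   234.53759407]
16 rows shift [ 0.769 -0.151  0.005] turn [ 0.    -0.     0.125] r 480 552
```

>>> move_arm(steps="8 0 0 -0.3 0 0 0;8 0 0 -0.6 0 0 0;8 0 0 -0.6 0 0 0;8 0.3 -0.06 0 0 0 0.12;8 0.77 -0.15 0 0 0 0.13;8 0.77 -0.15 0 0 0 0.12;8 0.77 -0.15 0 0 0 0.13;8 0.77 -0.15 0 0 0 0.12;8 0.77 -0.15 0 0 0 0.13;8 0.77 -0.15 0 0 0 0.12;8 0.77 -0.15 0 0 0 0.13;8 0.77 -0.15 0 0 0 0.12")

```text
clock: 12.9
position: [482.5, -2.2, 79.5]
eef_rot: [0.0, 0.762, 0.648, 0.001]
contact_force: [0.4, -0.4, -0.5]
width: 0.136
finger_force: 44.1
```

>>> move_arm(steps="8 0.77 -0.15 0 0 0 0.13;8 0.77 -0.15 0 0 0 0.12;8 0.77 -0.15 0 0 0 0.13;8 0.77 -0.15 0 0 0 0.12;8 0.77 -0.15 0 0 0 0.13;8 0.77 -0.15 0 0 0 0.12;8 0.77 -0.15 0 0 0 0.13;8 0.47 -0.09 0 0 0 0.12;8 0 0 0 0 0 0;8 0 0 0 0 0 0")

```text
clock: 13.9
position: [483.6, 235.0, 79.1]
eef_rot: [0.0, 0.789, 0.614, 0.0]
contact_force: [1.0, -0.4, -1.2]
width: 0.137
finger_force: 44.0
```

```bash
python3 - <<'E'
from h import *
T=dict(o=np.array([559.2,216.2]),yaw=-13.62)
st,im,P=wrist('t1'); rect(im,P,130,300); lines(P.reshape(-1,3),T)
for s in imaging.silhouettes("plate","wrist")[:2]: 
  X=P[s["pixels"]]; print(s["score"],s["pixel"],np.round(np.nanpercentile(X[:,2],[2,50,98])))
  for a,b in [(80,100),(120,145)]:
    Y=X[(X[:,2]>a)&(X[:,2]<b)]; 
    if len(Y)>20:
      c=cv2.minAreaRect(Y[:,:2].astype(np.float32)); print(a,len(Y),c,local(np.array([*c[0],0]),T)[:2])
E
```

```text
t 13.9 p [483.6 235.   79.1] yaw -14.2 tilt [ 0.001 -0.   ] F [ 1.  -0.4 -1.2] w 11.7 ff 44.0
rect 25225 [558.5 232. ] [131.8 260.8] 76.61 z 23.953340135948935
pad 1061 [551.8 285.9  43.6] ((552.8612670898438, 285.5582580566406), (19.100656509399414, 20.171489715576172), 75.94070434570312)
base lo 16 c -30.45 slope deg 0.26
base hi 35 c 49.46 slope deg -0.05
rail lo 16 c -44.19 slope deg 0.42
rail hi 16 c 43.53 slope deg -0.15
inner 0 -27.1 26.1
inner 20 -1.0 1.9
inner 40 -0.5 0.6
0.82 [233.2, 323.2] [ 87.  96. 140.]
80 11251 ((483.1462707519531, 238.0431671142578), (56.249778747558594, 80.74418640136719), 75.51786804199219) (np.float64(-79.05867085161172), np.float64(3.3196754800948263))
120 3380 ((482.14520263671875, 236.66944885253906), (36.6653938293457, 35.221866607666016), 34.691062927246094) (np.float64(-79.70810272340887), np.float64(1.7488548417619434))
```

View pics/t1.png

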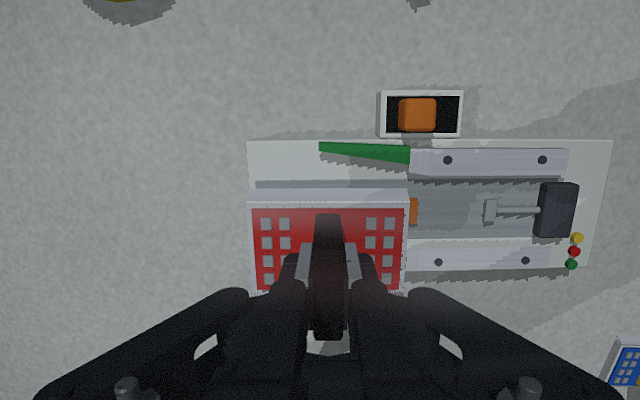

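>>> move_arm(steps="8 -0.05 0 0.1 0 0 -0.16;8 0 0 0.4 0 0 0;8 0 0 0.4 0 0 0;8 0 0 0.35 0 0 0;8 0 0 0.15 0 0 0;8 0 0 0 0 0 0;8 0 0 0 0 0 0")

```text
clock: 14.7
position: [483.2, 233.1, 22.8]
eef_rot: [0.0, 0.785, 0.619, 0.0]
contact_force: [-0.2, 0.2, -2.9]
width: 0.134
finger_force: 44.0
```

>>> move_arm(steps="8 0 0 0.04 0 0 0;8 0 0 0.03 0 0 0;8 0 0 0 0 0 0")

```text
clock: 15.0
position: [482.8, 233.4, 19.9]
eef_rot: [-0.0, 0.785, 0.619, 0.0]
contact_force: [0.1, -0.3, -1.8]
width: 0.134
finger_force: 44.0
```

>>> move_arm(steps="8 0 0 0.02 0 0 0;8 0 0 0.02 0 0 0;8 0 0 0 0 0 0;8 0 0 0 0 0 0")

```text
clock: 15.4
position: [482.7, 233.2, 18.1]
eef_rot: [-0.0, 0.785, 0.619, 0.0]
contact_force: [-0.5, -0.2, -1.6]
width: 0.132
finger_force: 44.0
```

```bash
cat > pl.py <<'E'
from h import *
T=dict(o=np.array([559.2,216.2]),yaw=-13.62)
def pl(tag):
    st,im,P=wrist(tag); x,y,z=local(P,T)
    print("tcp local",np.round(local(np.array(st["position"]),T)[:2],1))
    h=cv2.cvtColor(im,cv2.COLOR_RGB2HSV); red=((h[...,0]<6)|(h[...,0]>174))&(h[...,1]>150)&(z>30)&(z<40)&(abs(y)<40)
    c=cv2.minAreaRect(P[red][:,:2].astype(np.float32)); print("tray",red.sum(),np.round(c[1],1),round(c[2],2),"far edge y",np.round(np.percentile(y[red],99),1),"x",np.round(np.percentile(x[red],[1,99]),1),"z",np.median(z[red]))
    # far edge lines of tray, rail inner edge
    e=[]
    for k in np.arange(np.percentile(x[red],3),np.percentile(x[red],97),4):
        m=red&(x>k)&(x<k+4)
        if m.sum()>5:e.append((k+2,np.percentile(y[m],97)))
    e=np.array(e); k,c0=np.polyfit(e[:,0],e[:,1],1); print("tray edge slope deg",round(np.degrees(k),2), "y at mid",round(np.polyval([k,c0],e[:,0].mean()),2))
    lines(P.reshape(-1,3),T)
if __name__=="__main__":
    import sys; pl(sys.argv[1])
E
python3 pl.py t2
```

```text
t 15.4 p [482.7 233.2  18.1] yaw -13.45 tilt [-0.  0.] F [-0.5 -0.2 -1.6] w 11.3 ff 44.0
tcp local [-78.3  -1.4]
tray 3292 [43.8 74.1] 76.68 far edge y 20.9 x [-116.2  -43.1] z 35.32619142913907
tray edge slope deg 10.71 y at mid 15.64
base lo 29 c -31.42 slope deg 0.03
base hi 29 c 49.48 slope deg -0.03
rail lo 14 c -43.23 slope deg -0.51
rail hi 16 c 43.59 slope deg -0.14
inner 0 -26.8 26.1
inner 20 -1.5 1.9
inner 40 -0.5 0.7
```

View pics/t2.png

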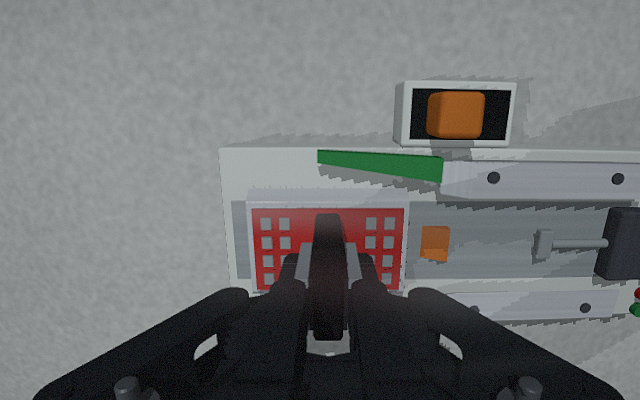

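>>> move_arm(steps="8 0 0 0.02 0 0 0;8 0 0 0.01 0 0 0;8 0 0 0 0 0 0")

```text
clock: 15.75
position: [482.7, 233.2, 16.8]
eef_rot: [-0.0, 0.785, 0.619, -0.0]
contact_force: [1.0, -0.0, -1.9]
width: 0.135
finger_force: 44.0
```

```bash
python3 - <<'E'
from h import *
L=dict(o=np.array([579.3,-269.6]),yaw=-3.7)
for tag in ["lw0","g0"]:
    P=np.load(tag+"P.npy"); im=np.load(tag+"I.npy"); x,y,z=local(P,L)
    h=cv2.cvtColor(im,cv2.COLOR_RGB2HSV); red=((h[...,0]<6)|(h[...,0]>174))&(h[...,1]>150)&(z>30)&(z<40)&(abs(y)<40)
    c=cv2.minAreaRect(P[red][:,:2].astype(np.float32)); print(tag,red.sum(),np.round(c[1],1),round(c[2],2),"y",np.round(np.percentile(y[red],[1,99]),1),"x",np.round(np.percentile(x[red],[1,99]),1),"z",np.median(z[red]))
E
```

```text
lw0 1512 [43.3 73.8] 86.71 y [-21.5  21.2] x [-6.6 65.7] z 33.73336521937455
g0 2910 [44.4 73.3] 86.67 y [-21.8  21.6] x [-38.7  33.7] z 35.82222315635782
```

>>> move_arm(steps="8 0 0 0.02 0 0 0;8 0 0 0.02 0 0 0;8 0 0 0 0 0 0;8 0 0 0 0 0 0")

```text
clock: 16.15
position: [482.6, 233.3, 16.6]
eef_rot: [-0.001, 0.785, 0.619, -0.0]
contact_force: [-5.2, -1.5, 10.6]
width: 0.134
finger_force: 45.9
```

```bash
python3 pl.py t3 | grep -v -e base -e rail
```

```text
t 16.15 p [482.6 233.3  16.6] yaw -13.46 tilt [-0.001  0.001] F [-5.2 -1.5 10.6] w 11.4 ff 45.9
tcp local [-78.4  -1.4]
tray 3294 [44.3 74.3] 76.71 far edge y 21.0 x [-116.3  -43.1] z 33.8626331983199
tray edge slope deg 11.2 y at mid 16.08
inner 0 -26.9 26.5
inner 20 -1.4 1.5
inner 40 -0.5 0.8
```

>>> move_arm(steps="8 0 0 -0.04 0 0 0;8 0 0.1 0 0 0 0;8 0 0.15 0 0 0 0;8 0 0.15 0 0 0 0;8 0 0.1 0 0 0 0;8 0 0 0 0 0 0")

```text
clock: 16.8
position: [502.9, 228.5, 16.8]
eef_rot: [0.0, 0.785, 0.619, 0.0]
contact_force: [-0.7, 0.6, 0.5]
width: 0.131
finger_force: 44.3
```

>>> move_arm(steps="8 0 0.1 0 0 0 0;8 0 0.1 0 0 0 0;8 0 0.1 0 0 0 0;8 0 0.1 0 0 0 0;8 0 0 0 0 0 0")

```text
clock: 17.3
position: [519.2, 224.4, 17.1]
eef_rot: [0.001, 0.785, 0.619, 0.001]
contact_force: [0.0, 0.0, 0.6]
width: 0.135
finger_force: 44.4
```

```bash
python3 pl.py t4 | grep -v -e base -e rail
```

```text
t 17.3 p [519.2 224.4  17.1] yaw -13.5 tilt [ 0.002 -0.   ] F [0.  0.  0.6] w 11.5 ff 44.4
tcp local [-40.8  -1.4]
tray 3283 [44.4 74.2] 76.85 far edge y 20.9 x [-78.7  -5.6] z 34.34608736239744
tray edge slope deg 10.36 y at mid 16.44
inner 0 -27.3 26.2
inner 20 -0.6 1.9
inner 40 -0.5 0.8
```

>>> move_arm(steps="8 0 0.1 0 0 0 0;8 0 0.12 0 0 0 0;8 0 0.12 0 0 0 0;8 0 0.12 0 0 0 0;8 0 0.12 0 0 0 0;8 0 0.12 0 0 0 0;8 0 0 0 0 0 0")

```text
clock: 18.05
position: [546.4, 217.9, 17.1]
eef_rot: [0.001, 0.785, 0.619, 0.001]
contact_force: [1.4, 0.4, -0.0]
width: 0.131
finger_force: 44.4
```

>>> move_arm(steps="8 0 0.1 0 0 0 0;8 0 0.1 0 0 0 0;8 0 0.1 0 0 0 0;8 0 0.1 0 0 0 0;8 0 0.08 0 0 0 0;8 0 0 0 0 0 0")

```text
clock: 18.65
position: [559.3, 215.0, 17.1]
eef_rot: [-0.004, 0.785, 0.62, -0.003]
contact_force: [-10.7, 1.3, 11.7]
width: 0.135
finger_force: 46.2
```

```bash
cat > pad.py <<'E'
from pl import *
import sys
st,im,P=wrist(sys.argv[1]); x,y,z=local(P,T)
print("tcp local",np.round(local(np.array(st["position"]),T)[:2],1))
h=cv2.cvtColor(im,cv2.COLOR_RGB2HSV)
red=((h[...,0]<6)|(h[...,0]>174))&(h[...,1]>150)&(z>30)&(z<40)&(abs(y)<40)
if red.any(): print("tray x",np.round(np.percentile(x[red],[1,99]),1),"mid",np.percentile(x[red],[1,99]).mean().round(1),"far",np.round(np.percentile(y[red],99),1))
m=(h[...,0]>5)&(h[...,0]<16)&(h[...,1]>150)&(z>30)&(z<52)&(y>50)&(y<80); zz=z[m]; print("pad z",m.sum(),np.round(np.percentile(zz,[50,90]),1))
E
python3 pad.py t5
```

```text
t 18.65 p [559.3 215.   17.1] yaw -13.41 tilt [-0.01   0.002] F [-10.7   1.3  11.7] w 11.6 ff 46.2
tcp local [ 0.4 -1.1]
tray x [-37.4  35.7] mid -0.8 far 21.2
pad z 2061 [38.9 39.9]
```

>>> move_arm(steps="8 0 0 -0.03 0 0 0;8 0 0 0 0 0 0;8 0 0 0 0 0 0")

```text
clock: 19.0
position: [559.8, 214.8, 17.1]
eef_rot: [-0.003, 0.785, 0.62, -0.003]
contact_force: [-6.2, 0.9, 2.5]
width: 0.135
finger_force: 44.6
```

```bash
python3 pad.py t6
```

```text
t 19.0 p [559.8 214.8  17.1] yaw -13.4 tilt [-0.008  0.001] F [-6.2  0.9  2.5] w 11.5 ff 44.6
tcp local [ 0.9 -1.2]
tray x [-37.   36.2] mid -0.4 far 21.2
pad z 2066 [38.9 39.8]
```

>>> move_arm(steps="8 0 0.08 0 0 0 0;8 0 0.08 0 0 0 0;8 0 0.08 0 0 0 0;8 0 0.08 0 0 0 0;8 0 0 0 0 0 0")

```text
clock: 19.55
position: [571.7, 211.9, 17.2]
eef_rot: [-0.003, 0.785, 0.62, -0.003]
contact_force: [-8.3, 1.4, 3.8]
width: 0.136
finger_force: 45.0
```

```bash
python3 pad.py t7
```

```text
t 19.55 p [571.7 211.9  17.2] yaw -13.4 tilt [-0.01   0.001] F [-8.3  1.4  3.8] w 11.6 ff 45.0
tcp local [13.2 -1.2]
tray x [-24.7  48.4] mid 11.9 far 21.1
pad z 2127 [39.1 40.1]
```

>>> move_arm(steps="8 0 0.06 0 0 0 0;8 0 0.06 0 0 0 0;8 0 0.05 0 0 0 0;8 0 0 0 0 0 0")

```text
clock: 20.0
position: [577.6, 210.5, 17.2]
eef_rot: [-0.004, 0.785, 0.62, -0.004]
contact_force: [-9.6, 1.9, 6.1]
width: 0.134
finger_force: 45.3
```

>>> move_arm(steps="8 0 0.04 0 0 0 0;8 0 0.03 0 0 0 0;8 0 0 0 0 0 0")

```text
clock: 20.3
position: [579.9, 209.9, 17.3]
eef_rot: [-0.004, 0.785, 0.62, -0.004]
contact_force: [-10.9, 1.7, 6.6]
width: 0.134
finger_force: 45.2
```

```bash
python3 pad.py t8
```

```text
t 20.3 p [579.9 209.9  17.3] yaw -13.39 tilt [-0.012  0.001] F [-10.9   1.7   6.6] w 11.4 ff 45.2
tcp local [21.6 -1.2]
tray x [-16.2  56.9] mid 20.3 far 21.1
pad z 2110 [39.4 40.4]
```

>>> move_arm(steps="8 0 0.03 -0.01 0 0 0;8 0 0.03 0 0 0 0;8 0 0 0 0 0 0")

```text
clock: 20.65
position: [582.2, 209.4, 17.3]
eef_rot: [-0.004, 0.785, 0.62, -0.004]
contact_force: [-9.9, 2.0, 4.7]
width: 0.129
finger_force: 45.0
```

```bash
python3 pad.py t9
```

```text
t 20.65 p [582.2 209.4  17.3] yaw -13.39 tilt [-0.012  0.001] F [-9.9  2.   4.7] w 11.1 ff 45.0
tcp local [23.9 -1.2]
tray x [-13.9  59.2] mid 22.7 far 21.1
pad z 2153 [39.5 40.5]
```

>>> move_arm(steps="8 0 0.03 0 0 0 0;8 0 0.02 0 0 0 0;8 0 0 0 0 0 0")

```text
clock: 21.0
position: [584.3, 208.9, 17.2]
eef_rot: [-0.004, 0.785, 0.62, -0.004]
contact_force: [-10.3, 1.4, 4.2]
width: 0.136
finger_force: 45.0
```

```bash
python3 pad.py t10
```

```text
t 21.0 p [584.3 208.9  17.2] yaw -13.38 tilt [-0.011  0.001] F [-10.3   1.4   4.2] w 11.6 ff 45.0
tcp local [26.1 -1.2]
tray x [-11.7  61.4] mid 24.9 far 21.1
pad z 2325 [43.5 44.5]
```

>>> move_arm(steps="8 0 -0.06 0 0 0 0;8 0 -0.06 0 0 0 0;8 0 -0.03 0 0 0 0;8 0 0 0 0 0 0")

```text
clock: 21.45
position: [583.0, 209.2, 17.5]
eef_rot: [-0.0, 0.785, 0.62, -0.001]
contact_force: [-0.8, 0.9, -7.3]
width: 0.137
finger_force: 43.2
```

```bash
python3 pad.py t11
```

```text
t 21.45 p [583.  209.2  17.5] yaw -13.44 tilt [-0.002 -0.   ] F [-0.8  0.9 -7.3] w 11.7 ff 43.2
tcp local [24.7 -1.2]
tray x [-13.3  60. ] mid 23.3 far 21.0
pad z 2340 [43.6 44.6]
```

>>> move_arm(steps="8 0 0 0.02 0 0 0;16 0 0 0 0 0 0;25 0 0 0 0 0 0;45 0 0 0 0 0 0;60 0 0 0 0 0 0;60 0 0 -0.2 0 0 0;60 0 0 -0.5 0 0 0;60 0 0 -0.8 0 0 0;60 0 0 -0.8 0 0 0;60 0 0 -0.6 0 0 0;60 0 0 0 0 0 0")

```text
clock: 22.6
position: [587.2, 209.5, 138.5]
eef_rot: [0.001, 0.785, 0.619, 0.004]
contact_force: [0.8, -0.0, 0.5]
width: 0.708
finger_force: 0.0
```

```bash
python3 pad.py t12
```

```text
t 22.6 p [587.2 209.5 138.5] yaw -13.48 tilt [0.008 0.004] F [ 0.8 -0.   0.5] w 60.4 ff 0.0
tcp local [28.8  0.1]
tray x [-12.9  59.5] mid 23.3 far 20.5
pad z 682 [42.6 43.7]
```

View pics/t12.png

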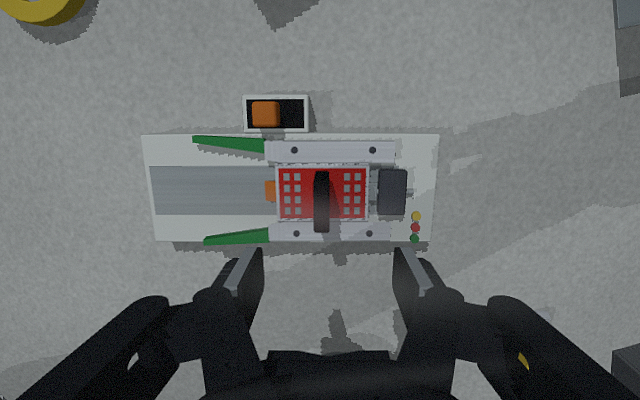

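The plate is locked with the orange tooth at (270, 190) up behind it, and the gripper is clear.

```bash
python3 -c "
from h import *
print(r.hand_in())"
```

```text
the job is handed in; nothing more can be done
None
```

The plate is locked in the tester slide with its catch up behind it, about 23 mm along the slide. It stayed put after I let go, and I handed the job in after 22.6 s on the robot's clock; no verdict came back.

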